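Slide the loaded tray home and shut the tool cabinet

TASK

Close up the tool cabinet: slide the loaded upper tray all the way home against its stops, then swing the red door shut until it clicks onto its catch and stays flush. Keep the hex keys, torque driver and end caps in the tray, and do not disturb the bottle, the crock and the funnel.

Things in the scene. Friction and masses are not known exactly. Their poses are not given: they have to be found in the camera images.
- cabinet: Red sheet-steel cabinet fixed on the bench: 225 deep, 264 wide, roof top 196 above the bench, walls 4 thick, open front. Origin: on the bench below the middle of the front opening; x points level into the cabinet (the way the tray goes in), y to the left looking in, z up. 'Cabinet x, y' below are in mm from here. The lower steel tray (60 to 100 up) is part of it and already home.
- door (a joint): Door angle a in rad, 0 shut, grows as it opens towards the robot; start 1.55 to 1.85, end stop 2.0. Hung on the left, vertical axis at cabinet x -14, y 137, mid-thickness of the panel. A point s along the panel from the hinge is at cabinet x = -14 - s sin a, y = 137 - s cos a; the outer face lies 8 from there towards (-cos a, +sin a). Friction 0.05 N m: it stays where it is left.
- door_edge (a point): Corner of the red door: outer face, upper end of the free edge (s = 264), 194 above the bench; moves with the door. The door is a flat panel 16 thick, about 264 wide, 10 to 194 above the bench. An upright steel bar handle at s = 237 stands 40 off the outer face, from 35 to 121 above the bench; above that the face is smooth.
- door_strike (a point): Centre of the 12 mm steel bulb on the door's inner side, near the free edge, 32 above the bench. At about 0.06 rad it meets a sprung roller on the cabinet floor: some 8 N near the free edge (more nearer the hinge) forces it over the crest at about 0.025 rad; then the roller draws the door to 0 and holds it with about 5 N. A door left above the crest is not caught and stays ajar.
- tray: Loaded upper pull-out steel tray: open box 200 x 200 x 40 high, walls 3 thick, a cross wall in the middle, 0.6 to 1 kg loaded. Origin: centre of its underside; x into the cabinet, y left, z up. Loose in slotted runners (3 play each side); starts 45 to 75 short of home, sticking out. Slides with a few newtons to its end stops: home is origin at cabinet x 98.
- tray_front (a point): Middle of the outer face of the tray's front wall, at the rim (tray x -100, z 40). The wall reaches from 140 to 180 above the bench, the cabinet roof's underside is at 192. A dark finger slot is at the foot of the wall. When home this point is at cabinet x -2: about flush with the cabinet's front edges and with the lower tray's front, 4 clear of the shut door.
- hex_key_long: Dark steel L-shaped hex key, 100 by 35, 6 thick, lying in the rear half of the tray. Origin at the middle of the long arm, on its underside.
- hex_key_short: Dark steel L-shaped hex key, 80 by 26, 5 thick, lying in the rear half of the tray. Origin at the middle of the long arm, on its underside.
- torque_driver: Torque driver with orange and black plastic handle, 153 long, 30 thick, lying across the front half of the tray. Origin near its middle, on its underside.
- end_cap_a: Black plastic wiper end cap, 62 by 25 by 16, lying in the rear half of the tray. Origin at the middle of its underside.
- end_cap_b: A second, identical black plastic wiper end cap in the rear half of the tray.
- bottle: Bystander: amber glass bottle with black cap, 68 across, 175 tall, standing beside the cabinet. Origin at the centre of its foot.
- crock: Bystander: closed, empty white ceramic crock with a blue lid and knob, 116 across, 142 tall. Origin at the centre of its foot.
- funnel: Bystander: green plastic funnel standing on its wide mouth, spout up, 120 across, 140 tall. Origin at the centre of its mouth, on the bench.
There are look-alikes about, which are no part of the job. What is meant by the torque_driver is not yellow, and is the smaller of those in its own colour.

How it is judged:
By the outcome, as a careful person would: the job done as asked, in the order asked, and still so for the second after the job is handed in, with the robot touching nothing.
It also fails if it takes over 48 s, if anything falls off the work surface, if the arm or the gripper's body presses on something with over 40 N, if the wrist force passes 120 N, or if a joint passes its speed limit or range.

ROBOT

A 7-joint arm with a two-finger parallel gripper is mounted at the origin on the work surface. World frame = base frame: x ahead of the robot, y to its left, z up, the work surface at z = 0. Lengths are in m, angles in rad, forces in N, time in s.
With the tool pointing down it reaches from about 0.425 to 0.925 m from the base axis. Payload 6.8 kg.
Tool frame: the origin (TCP) lies between the finger pads; the fingertips stand 11 mm ahead of it and the grasp point (between the pads) lies 8 mm behind it; z points along the fingers, y is the line along which they close (so a half turn about z gives the same grasp; the last joint's range is limited). The gripper opens to 85 mm and grips with 20 to 120 N. Pads are 22 mm wide; open, the fingers measure 114 mm over their backs; the gripper's body (76 mm by 85 mm) begins 54 mm behind the grasp point. The pads swing forward as they close: fully open they stand 13 mm farther back than shut.
Start: joints at [1.215, 0.477, 0.022, 1.555, -0.011, 1.109, -0.083], TCP at [0.166, -0.654, 0.242] pointing down, gripper open.
Joint ranges: [-2.96, 2.96], [-0.34, 2.1], [-1.41, 1.46], [0.24, 2.44], [-1.37, 4.51], [0.17, 1.92], [-2.96, 2.96]. Speed limits (rad/s): [2.39, 2.39, 3.14, 3.14, 3.14, 3.14, 3.14].

INTERFACE

Orientations are given as a rotation vector (axis times angle).
In Python, from bench import r gives the robot as it stands.
- The arm moves only by the tool send_rows, never from a script. Its argument "deltas" is a list of rows, each an object of numbers: "dx", "dy", "dz": the shift along the world's x, y, z in mm; "rx", "ry", "rz": the turn, a rotation vector about the world's x, y, z in degrees. A call has 1 to 5 rows; each row is the pose to reach, as a shift and turn from the pose commanded when the call began; what a row does not reach only later rows make up. A row lasts 1/12 s, in which the tool goes at most 41.7 mm and 7.16 degrees, less where a joint would pass 70% of its speed; a pose out of reach is approached as far as the arm can. A call with a gripper value outside its range is refused whole. "jaw" is the finger opening in mm, from 0 to 85.4, set as the call begins (left out, the last holds). The fingers move at their own pace and stop on an object; "newtons" is the grip in N (left out, the last holds). Time passes only in rows, so rows that repeat a pose let the fingers close. It gives the time, the measured TCP pose, the force, the opening and the grip force at its end, in the units of the state.
- r.get_obs(): the state, without advancing time (a new reading comes with each control period).
- r.grab_frame(name): name is "scene" or "top" or "wrist"; returns a dict with "frame" (420x560x3 uint8, blue, green, red), "z_map" (420x560 float32, m along the optical axis (not along the pixel's ray), 0 where there is no reading), "vertical_fov" (degrees; the focal length in pixels is half the picture's height over the tangent of half this angle, whatever the lens; pixels are square), "cx", "cy" (the principal point, pixels), "xyz" and "orientation" of the camera in the world. Camera axes: x right, y down, z forward; pixel columns grow to the right and rows downward; lengths in m; the calibration is good to about 2 mm. A picture is of the moment at which its call begins.
- r.hand_in(): hands the job in; it is judged then, once.
The state is a dict: "clock": time; "joints": joint angles; "qvel": joint speeds; "tau": joint torques, N m; "tcp_pos": TCP position; "orientation": TCP orientation; "contact_force": force on the tool from outside, world axes, zero at the start; "moment": the same for the moment, N m; "grip_width": finger opening in m; "gripper_force": force on a finger pad.
Only numpy, scipy, OpenCV 4.12 (cv2) and the standard library are available. Lean on these libraries where they do the work, as an engineer would, in place of code of your own. Each camera call takes 0.05 s, during which the arm holds its last target. There are 200 camera calls.

## Working session

There is one attempt and no reset: what is moved stays moved. The work goes in short steps, Python scripts to look and compute and a tool call to move; the robot and the scene stay as the last step left them, time stands still between calls to the robot, and variables do not carry over. Pictures are saved under pics/ and viewed, at most 10 in all, crops included, and the job is handed in when it is done.

Besides the shell and the picture viewer there is one more tool, called after "Emit:" as name([rows], argument=value, ...), one row to a line, values as JSON. send_rows: Moves the arm, as the interface text tells. Its arguments: {"type":"object","properties":{"deltas":{"type":"array","items":{"type":"object","properties":{"dx":{"type":"number"},"dy":{"type":"number"},"dz":{"type":"number"},"rx":{"type":"number"},"ry":{"type":"number"},"rz":{"type":"number"}}}},"jaw":{"type":"number"},"newtons":{"type":"number"}},"required":["deltas"]}

```bash
mkdir -p pics; ls
cat > h.py <<'E'
import numpy as np, cv2, pickle
from scipy.spatial.transform import Rotation as R
from bench import r
def grab(n,tag):
    f=r.grab_frame(n); cv2.imwrite(f'pics/{tag}.png',f['frame']); pickle.dump(f,open(f'pics/{tag}.pkl','wb')); return f
def pts(f):
    h,w=f['z_map'].shape; F=h/2/np.tan(np.radians(f['vertical_fov'])/2)
    v,u=np.mgrid[:h,:w]; z=f['z_map']
    p=np.stack([(u-f['cx'])/F*z,(v-f['cy'])/F*z,z],-1)
    M=np.array(f['orientation']); M=R.from_rotvec(M).as_matrix() if M.size==3 else M
    return p@M.T+np.array(f['xyz'])
E
python3 - <<'E'
from h import *
for n in('scene','top'):
    f=grab(n,n); print(n,f['xyz'],f['orientation'],f['vertical_fov'],f['cx'],f['cy'],(f['z_map']>0).mean())
print(r.get_obs())
E
```

```text
pics
scene [ 1.1025745  -0.24442669  1.2569159 ] [-2.25646166 -1.37977304  0.37556991] 45.08460314861345 280.91867484788287 212.15065586317624 0.9961777210884354
top [0.4678415  0.05978323 1.1912263 ] [-2.21021746  2.17600259 -0.04435535] 51.93106971401494 279.29639358898163 216.1857526769214 0.9958503401360544
{'clock': 0.1, 'joints': array([ 1.21490676,  0.47772074,  0.02236835,  1.55635667, -0.01150696,
        1.10930518, -0.08310989]), 'qvel': array([ 0.00075787, -0.00112912,  0.00199166, -0.00213752,  0.00112899,
        0.00041499,  0.0010052 ]), 'tau': array([ 4.83947384e-03, -5.97755241e+01,  1.61350116e+00, -2.81955600e+01,
        1.27372064e-02,  5.00898255e-03,  3.10372229e-05]), 'tcp_pos': array([ 0.16540055, -0.65388476,  0.24141948]), 'orientation': array([-3.11589914e+00, -3.88006047e-01,  5.18664991e-04]), 'contact_force': array([-0.4251356 ,  0.06637992, -0.78598449]), 'moment': array([ 0.02272239, -0.02157458, -0.03474122]), 'gripper_force': 0.0, 'grip_width': 0.0854554556179749}
```

View pics/scene.png

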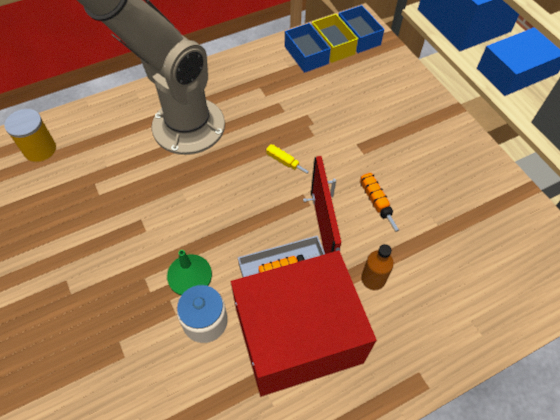

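View pics/top.png

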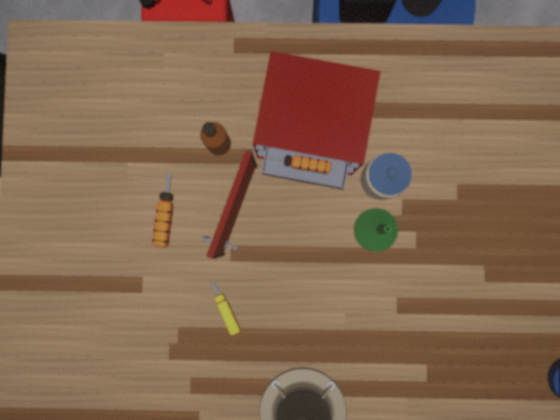

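The scene shows the cabinet at (300,320), its door open at (325,205), the tray sticking out at (280,258), with crock (200,312), funnel (188,272) and bottle (377,268) nearby. In the top view the roof is about (318,108), tray (308,168) and door (232,203). There are three drivers: orange at top (310,164) in the tray, a larger orange at (163,215) on the bench, and yellow at (227,312). The one in the tray is meant, since it is not yellow and is the smaller orange one. It only rides along with the tray, so I won't grasp it.

```bash
cat >> h.py <<'E'
def red(f):
    b,g,rr=[f['frame'][...,i].astype(int) for i in range(3)]
    return (rr>70)&(g<40)&(b<45)
E
python3 - <<'E'
from h import *
for n in('top','scene'):
    f=pickle.load(open(f'pics/{n}.pkl','rb')); P=pts(f); m=red(f)&(P[...,2]>.18)&(P[...,2]<.21)&(P[...,0]>.3)
    k,l,s,c=cv2.connectedComponentsWithStats(m.astype(np.uint8))
    print(n,'bench z',np.median(P[300:340,80:140,2]))
    for i in range(1,k):
        if s[i,4]<60: continue
        q=P[l==i]; b=cv2.minAreaRect((q[:,:2]*1000).astype(np.float32))
        print(s[i],'z',np.median(q[:,2]).round(4),'rect',b,cv2.boxPoints(b).round(0).tolist())
f=pickle.load(open('pics/top.pkl','rb'));P=pts(f)
for (u,v) in [(265,172),(300,182),(345,186),(350,165),(308,150),(389,175),(376,230),(210,131)]: print((u,v),P[v,u].round(4))
# gray tray rim
b=f['frame'].astype(int); m=(b.max(2)-b.min(2)<45)&(P[...,2]>.168)&(P[...,2]<.19)
m[:,:255]=0;m[:,352:]=0;m[:145]=0;m[195:]=0
q=P[m]; print(m.sum(),cv2.boxPoints(cv2.minAreaRect((q[:,:2]*1000).astype(np.float32))).round(0).tolist(),np.median(q[:,2]))
big=cv2.resize(f['frame'][120:270,190:420],None,fx=3.4,fy=3.4,interpolation=cv2.INTER_CUBIC); cv2.imwrite('pics/crop.png',big)
E
```

```text
top bench z -0.0004920983016598601
[ 271   55   88   83 3452] z 0.1952 rect ((794.500244140625, -9.18548583984375), (212.1901397705078, 176.81866455078125), 79.45597839355469) [[688.0, -97.0], [862.0, -130.0], [901.0, 79.0], [727.0, 111.0]]
scene bench z 0.0003698499773608921
[316 157  25  90 604] z 0.1932 rect ((546.524658203125, 184.18788146972656), (16.22412872314453, 262.3584289550781), 70.80475616455078) [[420.0, 220.0], [668.0, 133.0], [673.0, 149.0], [425.0, 235.0]]
[  232   251   144   129 11845] z 0.196 rect ((775.3316650390625, -16.127609252929688), (264.0102233886719, 227.17295837402344), 80.20966339111328) [[641.0, -127.0], [865.0, -166.0], [910.0, 95.0], [686.0, 133.0]]
(265, 172) [0.6208 0.1035 0.1781]
(300, 182) [ 0.6215  0.0135 -0.0027]
(345, 186) [ 0.6123 -0.1117 -0.0034]
(350, 165) [ 0.6441 -0.1004  0.1564]
(308, 150) [0.6715 0.0035 0.1936]
(389, 175) [ 0.6238 -0.1988  0.1387]
(376, 230) [ 0.4898 -0.1817  0.0738]
(210, 131) [0.7181 0.2369 0.1735]
311 [[584.0, -90.0], [645.0, -101.0], [682.0, 109.0], [620.0, 120.0]] 0.17785852559748716
```

View pics/crop.png

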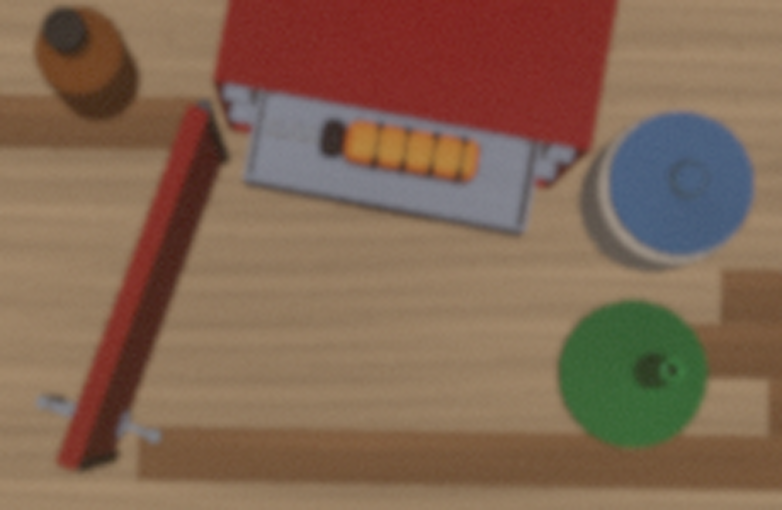

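Emit:
send_rows([
  {"dx": 25,"dy": 30,"rz": -5},
  {"dx": 50,"dy": 65,"rz": -10},
  {"dx": 75,"dy": 100,"rz": -15},
  {"dx": 100,"dy": 130,"rz": -20},
  {"dx": 120,"dy": 160,"rz": -24},
], jaw=0)

```text
$.deltas[0]: bad value
```

Emit:
send_rows([
  {"dx": 25,"dy": 30,"dz": 0,"rx": 0,"ry": 0,"rz": -5},
  {"dx": 50,"dy": 65,"dz": 0,"rx": 0,"ry": 0,"rz": -10},
  {"dx": 75,"dy": 100,"dz": 0,"rx": 0,"ry": 0,"rz": -15},
  {"dx": 100,"dy": 130,"dz": 0,"rx": 0,"ry": 0,"rz": -20},
  {"dx": 120,"dy": 160,"dz": 0,"rx": 0,"ry": 0,"rz": -24},
], jaw=0)

```text
clock: 0.52
tcp_pos: [0.2875, -0.4919, 0.2419]
orientation: [-3.129, 0.273, -0.001]
contact_force: [0.8, -0.2, 1.1]
grip_width: 0.0254
gripper_force: 0.0
```

Emit:
send_rows([
  {"dx": 18,"dy": 34,"dz": 0,"rx": 0,"ry": 0,"rz": 0},
  {"dx": 36,"dy": 68,"dz": 0,"rx": 0,"ry": 0,"rz": 0},
  {"dx": 54,"dy": 102,"dz": 0,"rx": 0,"ry": 0,"rz": 0},
  {"dx": 72,"dy": 136,"dz": 0,"rx": 0,"ry": 0,"rz": 0},
  {"dx": 90,"dy": 170,"dz": 0,"rx": 0,"ry": 0,"rz": 0},
])

```text
clock: 0.93
tcp_pos: [0.3759, -0.3225, 0.2422]
orientation: [-3.13, 0.268, 0.001]
contact_force: [1.4, 0.0, 0.7]
grip_width: -0.0001
gripper_force: 0.0
```

Emit:
send_rows([
  {"dx": 18,"dy": 34,"dz": 0,"rx": 0,"ry": 0,"rz": 0},
  {"dx": 36,"dy": 68,"dz": 0,"rx": 0,"ry": 0,"rz": 0},
  {"dx": 54,"dy": 102,"dz": 0,"rx": 0,"ry": 0,"rz": 0},
  {"dx": 72,"dy": 136,"dz": 0,"rx": 0,"ry": 0,"rz": 0},
  {"dx": 90,"dy": 170,"dz": 0,"rx": 0,"ry": 0,"rz": 0},
])

```text
clock: 1.35
tcp_pos: [0.4658, -0.1526, 0.2422]
orientation: [3.13, -0.269, -0.0]
contact_force: [0.2, -0.8, 0.4]
grip_width: -0.0002
gripper_force: 0.0
```

Emit:
send_rows([
  {"dx": 18,"dy": 34,"dz": 0,"rx": 0,"ry": 0,"rz": 0},
  {"dx": 36,"dy": 68,"dz": 0,"rx": 0,"ry": 0,"rz": 0},
  {"dx": 54,"dy": 102,"dz": 0,"rx": 0,"ry": 0,"rz": 0},
  {"dx": 72,"dy": 136,"dz": 0,"rx": 0,"ry": 0,"rz": 0},
  {"dx": 85,"dy": 172,"dz": 0,"rx": 0,"ry": 0,"rz": 0},
])

```text
clock: 1.77
tcp_pos: [0.5515, 0.019, 0.2421]
orientation: [3.13, -0.27, 0.0]
contact_force: [-0.1, -0.4, 0.2]
grip_width: -0.0001
gripper_force: 0.0
```

Emit:
send_rows([
  {"dx": 0,"dy": 1,"dz": -30,"rx": 0,"ry": 0,"rz": 0},
  {"dx": 0,"dy": 2,"dz": -60,"rx": 0,"ry": 0,"rz": 0},
  {"dx": 0,"dy": 3,"dz": -77,"rx": 0,"ry": 0,"rz": 0},
  {"dx": 0,"dy": 3,"dz": -77,"rx": 0,"ry": 0,"rz": 0},
])

```text
clock: 2.1
tcp_pos: [0.5475, 0.0206, 0.1612]
orientation: [3.129, -0.267, -0.012]
contact_force: [-1.0, -0.2, 0.4]
grip_width: -0.0003
gripper_force: 0.0
```

Run:
```python
from h import *
f=grab('wrist','w1'); P=pts(f)
C=np.array([[.985,.170],[-.170,.985]]) # cols x,y? world->cab: rows x=(.985,-.170), y=(.170,.985)
Q=(P[...,:2]-[.6635,.003])@np.array([[.985,.170],[-.170,.985]])
print(f['xyz'],f['orientation'])
for v in range(20,420,40): print(v,[(int(a*1000),int(b*1000),int(z*1000)) for a,b,z in zip(Q[v,60:560:110,0],Q[v,60:560:110,1],P[v,60:560:110,2])])
```

```text
[0.61734307 0.00917517 0.29232859] [ 1.89213353 -2.24456436 -0.32564896]
20 [(-2, 96, 143), (-10, 39, 167), (-11, -1, 174), (-11, -41, 173), (-5, -94, 151)]
60 [(-22, 87, 161), (-24, 39, 170), (-24, -1, 172), (-24, -42, 173), (-21, -94, 156)]
100 [(-36, 99, 149), (-36, 50, 142), (-36, -2, 143), (-36, -54, 144), (-37, -94, 161)]
140 [(-54, 99, 154), (-55, 52, 142), (-55, -2, 143), (-55, -56, 143), (-53, -95, 165)]
180 [(-83, 142, 103), (-103, 109, 0), (-103, -2, 0), (-102, -114, 0), (-96, -200, 33)]
220 [(-110, 146, 105), (-145, 113, 0), (-145, -2, 1), (-146, -119, -1), (-128, -194, 52)]
260 [(-139, 151, 106), (-192, 119, 0), (-106, -2, 172), (-191, -123, 2), (-172, -212, 39)]
300 [(-168, 155, 110), (-244, 124, -1), (-117, -2, 187), (-243, -129, 0), (-243, -257, 0)]
340 [(-202, 162, 111), (-109, 31, 219), (-298, -2, 0), (-109, -34, 219), (-299, -269, 0)]
380 [(-106, 51, 236), (-122, 31, 221), (-106, -1, 236), (-123, -36, 220), (-104, -53, 238)]
```

View pics/w1.png

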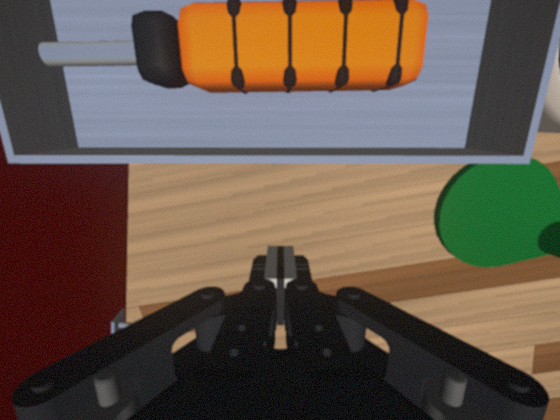

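The wrist view shows the tray's front rim along row 158 with the driver inside, and the closed fingers at (280,255), centred and about 43 mm short of the wall. The next move pushes along the cabinet axis.

Emit:
send_rows([
  {"dx": 15,"dy": -3,"dz": 0,"rx": 0,"ry": 0,"rz": 0},
  {"dx": 28,"dy": -5,"dz": 0,"rx": 0,"ry": 0,"rz": 0},
  {"dx": 36,"dy": -6,"dz": 0,"rx": 0,"ry": 0,"rz": 0},
  {"dx": 41,"dy": -7,"dz": 0,"rx": 0,"ry": 0,"rz": 0},
  {"dx": 46,"dy": -8,"dz": 0,"rx": 0,"ry": 0,"rz": 0},
])

```text
clock: 2.57
tcp_pos: [0.5947, 0.013, 0.1661]
orientation: [3.13, -0.269, -0.007]
contact_force: [-12.9, 1.9, 11.2]
grip_width: -0.0003
gripper_force: 6.8
```

Emit:
send_rows([
  {"dx": 6,"dy": -1,"dz": 0,"rx": 0,"ry": 0,"rz": 0},
  {"dx": 12,"dy": -2,"dz": 0,"rx": 0,"ry": 0,"rz": 0},
  {"dx": 18,"dy": -3,"dz": 0,"rx": 0,"ry": 0,"rz": 0},
  {"dx": 24,"dy": -4,"dz": 0,"rx": 0,"ry": 0,"rz": 0},
  {"dx": 30,"dy": -5,"dz": 0,"rx": 0,"ry": 0,"rz": 0},
])

```text
clock: 2.98
tcp_pos: [0.6238, 0.0085, 0.1659]
orientation: [3.13, -0.267, -0.009]
contact_force: [-10.3, 2.2, 8.2]
grip_width: 0.0003
gripper_force: 5.5
```

Emit:
send_rows([
  {"dx": 5,"dy": -1,"dz": 0,"rx": 0,"ry": 0,"rz": 0},
  {"dx": 9,"dy": -1.5,"dz": 0,"rx": 0,"ry": 0,"rz": 0},
  {"dx": 12,"dy": -2,"dz": 0,"rx": 0,"ry": 0,"rz": 0},
  {"dx": 15,"dy": -2.5,"dz": 0,"rx": 0,"ry": 0,"rz": 0},
  {"dx": 17,"dy": -3,"dz": 0,"rx": 0,"ry": 0,"rz": 0},
])

```text
clock: 3.4
tcp_pos: [0.6409, 0.0055, 0.1659]
orientation: [3.13, -0.267, -0.009]
contact_force: [-10.6, 2.0, 7.5]
grip_width: -0.0002
gripper_force: 5.3
```

Emit:
send_rows([
  {"dx": 2,"dy": -0.3,"dz": 0,"rx": 0,"ry": 0,"rz": 0},
  {"dx": 4,"dy": -0.7,"dz": 0,"rx": 0,"ry": 0,"rz": 0},
  {"dx": 6,"dy": -1,"dz": 0,"rx": 0,"ry": 0,"rz": 0},
])

```text
clock: 3.65
tcp_pos: [0.6465, 0.0044, 0.166]
orientation: [3.13, -0.267, -0.01]
contact_force: [-12.5, 2.4, 8.2]
grip_width: 0.0001
gripper_force: 5.8
```

Emit:
send_rows([
  {"dx": 1,"dy": -0.2,"dz": 0,"rx": 0,"ry": 0,"rz": 0},
  {"dx": 2,"dy": -0.4,"dz": 0,"rx": 0,"ry": 0,"rz": 0},
  {"dx": 3,"dy": -0.5,"dz": 0,"rx": 0,"ry": 0,"rz": 0},
])

```text
clock: 3.9
tcp_pos: [0.649, 0.004, 0.1659]
orientation: [3.13, -0.267, -0.011]
contact_force: [-16.4, 0.7, 11.4]
grip_width: -0.0001
gripper_force: 8.0
```

Emit:
send_rows([
  {"dx": 1,"dy": -0.2,"dz": 0,"rx": 0,"ry": 0,"rz": 0},
  {"dx": 2,"dy": -0.4,"dz": 0,"rx": 0,"ry": 0,"rz": 0},
  {"dx": 2,"dy": -0.4,"dz": 0,"rx": 0,"ry": 0,"rz": 0},
])

```text
clock: 4.15
tcp_pos: [0.649, 0.004, 0.166]
orientation: [3.129, -0.267, -0.018]
contact_force: [-19.3, 1.8, 15.2]
grip_width: -0.0001
gripper_force: 10.2
```

Run:
```python
from h import *
f=grab('wrist','w2'); P=pts(f)
Q=(P[...,:2]-[.6635,.003])@np.array([[.985,.170],[-.170,.985]])
m=(P[...,2]>.175)&(P[...,2]<.188)&(abs(Q[...,0])<.04)
for u in range(20,560,60):
    c=np.where(m[:,u])[0]
    if len(c): print(u,c.min(),c.max(),(Q[c,u,0].min()*1e3).round(1),(Q[c,u,1].mean()*1e3).round(0),np.median(P[c,u,2]).round(4))
f=grab('top','t2'); s=grab('scene','s2')
```

```text
260 277 277 -8.6 8.0 0.1835
```

View pics/w2.png

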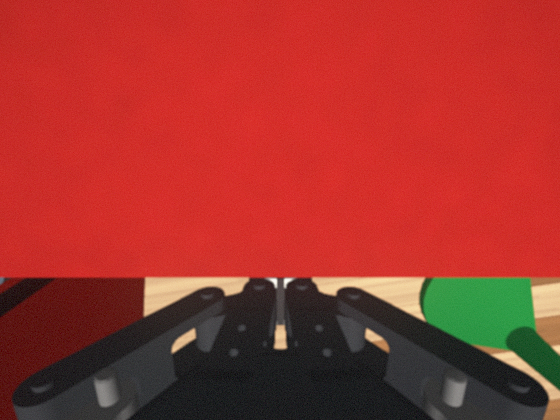

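Emit:
send_rows([
  {"dx": -12,"dy": 2,"dz": 0,"rx": 0,"ry": 0,"rz": 0},
  {"dx": -28,"dy": 5,"dz": 0,"rx": 0,"ry": 0,"rz": 0},
  {"dx": -50,"dy": 9,"dz": 0,"rx": 0,"ry": 0,"rz": 0},
  {"dx": -75,"dy": 13,"dz": 0,"rx": 0,"ry": 0,"rz": 0},
  {"dx": -75,"dy": 13,"dz": 0,"rx": 0,"ry": 0,"rz": 0},
])

```text
clock: 4.72
tcp_pos: [0.5751, 0.0166, 0.1655]
orientation: [3.13, -0.266, -0.006]
contact_force: [-0.6, -0.2, 0.0]
grip_width: 0.0001
gripper_force: 0.0
```

Run:
```python
from h import *
f=grab('wrist','w3'); P=pts(f)
Q=(P[...,:2]-[.6635,.003])@np.array([[.985,.170],[-.170,.985]])
m=(P[...,2]>.05)&(P[...,2]<.2)&(abs(Q[...,0])<.04)
for u in range(20,560,60):
    for lo,hi in((.19,.2),(.172,.186),(.085,.11)):
        c=np.where((P[:,u,2]>lo)&(P[:,u,2]<hi)&(abs(Q[:,u,0])<.03))[0]
        if len(c): print(u,lo,c.min(),c.max(),(Q[c,u,0].min()*1e3).round(1),(Q[c,u,1].mean()*1e3).round(0),np.median(P[c,u,2]).round(4))
```

```text
20 0.19 0 65 -1.1 78.0 0.1961
20 0.172 66 87 -5.8 96.0 0.1796
80 0.19 0 65 -1.2 60.0 0.1962
80 0.172 76 86 -5.4 73.0 0.1801
80 0.085 125 140 -29.9 130.0 0.1011
140 0.19 0 65 -1.2 42.0 0.196
140 0.172 75 86 -5.2 51.0 0.18
140 0.085 95 98 -3.1 89.0 0.0969
200 0.19 0 65 -1.3 23.0 0.1963
200 0.172 74 85 -4.8 28.0 0.1804
200 0.085 94 98 -3.1 50.0 0.0991
260 0.19 0 65 -1.3 5.0 0.1962
260 0.172 74 85 -4.7 6.0 0.1798
260 0.085 93 98 -3.1 11.0 0.0995
320 0.19 0 66 -1.3 -14.0 0.196
320 0.172 73 84 -4.3 -16.0 0.1797
320 0.085 92 98 -3.1 -27.0 0.0999
380 0.19 0 66 -1.2 -32.0 0.196
380 0.172 72 83 -4.0 -39.0 0.1798
380 0.085 92 98 -3.1 -65.0 0.0998
440 0.19 0 66 -1.3 -50.0 0.1962
440 0.172 71 82 -3.7 -61.0 0.1799
500 0.19 0 66 -1.1 -69.0 0.196
500 0.172 71 81 -3.4 -83.0 0.1803
```

View pics/w3.png

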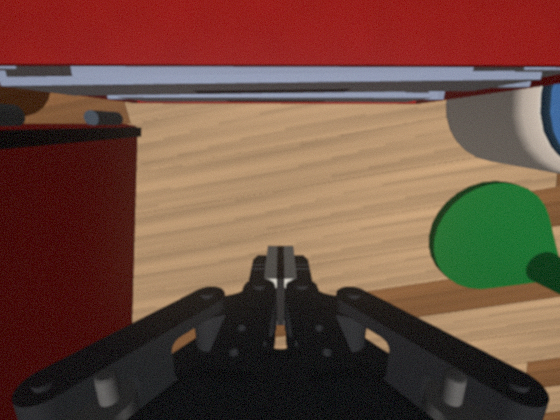

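The view shows the tray rim at rows 70–87. It is home on the right (-3.4, against -3.1 for the lower tray) but about 2.5 mm short on the left. A second push on the left side should square it.

Emit:
send_rows([
  {"dx": 10,"dy": 30,"dz": 0,"rx": 0,"ry": 0,"rz": 0},
  {"dx": 30,"dy": 55,"dz": 0,"rx": 0,"ry": 0,"rz": 0},
  {"dx": 55,"dy": 51,"dz": 0,"rx": 0,"ry": 0,"rz": 0},
  {"dx": 70,"dy": 48,"dz": 0,"rx": 0,"ry": 0,"rz": 0},
  {"dx": 76,"dy": 47,"dz": 0,"rx": 0,"ry": 0,"rz": 0},
])

```text
clock: 5.18
tcp_pos: [0.6584, 0.0624, 0.1658]
orientation: [-3.13, 0.27, -0.003]
contact_force: [-14.6, 6.6, 12.8]
grip_width: -0.0002
gripper_force: 9.2
```

Emit:
send_rows([
  {"dx": 2,"dy": -0.3,"dz": 0,"rx": 0,"ry": 0,"rz": 0},
  {"dx": 4,"dy": -0.7,"dz": 0,"rx": 0,"ry": 0,"rz": 0},
  {"dx": 5,"dy": -0.9,"dz": 0,"rx": 0,"ry": 0,"rz": 0},
])

```text
clock: 5.43
tcp_pos: [0.6583, 0.0623, 0.1653]
orientation: [3.13, -0.268, -0.007]
contact_force: [-9.4, 1.3, 7.6]
grip_width: -0.0
gripper_force: 5.1
```

Emit:
send_rows([
  {"dx": 2,"dy": -0.3,"dz": 0,"rx": 0,"ry": 0,"rz": 0},
  {"dx": 4,"dy": -0.7,"dz": 0,"rx": 0,"ry": 0,"rz": 0},
  {"dx": 4,"dy": -0.7,"dz": 0,"rx": 0,"ry": 0,"rz": 0},
])

```text
clock: 5.68
tcp_pos: [0.6595, 0.0631, 0.1653]
orientation: [-3.13, 0.266, 0.015]
contact_force: [-16.4, 2.7, 10.8]
grip_width: -0.0003
gripper_force: 8.3
```

Emit:
send_rows([
  {"dx": 2,"dy": -0.3,"dz": 0,"rx": 0,"ry": 0,"rz": 0},
  {"dx": 4,"dy": -0.7,"dz": 0,"rx": 0,"ry": 0,"rz": 0},
  {"dx": 4,"dy": -0.7,"dz": 0,"rx": 0,"ry": 0,"rz": 0},
])

```text
clock: 5.93
tcp_pos: [0.6602, 0.0635, 0.1653]
orientation: [3.13, -0.264, -0.026]
contact_force: [-28.1, 4.2, 19.0]
grip_width: -0.0001
gripper_force: 12.8
```

Emit:
send_rows([
  {"dx": -18,"dy": 1,"dz": 0,"rx": 0,"ry": 0,"rz": 0},
  {"dx": -35,"dy": -15,"dz": 0,"rx": 0,"ry": 0,"rz": 0},
  {"dx": -60,"dy": -30,"dz": 0,"rx": 0,"ry": 0,"rz": 0},
  {"dx": -90,"dy": -47,"dz": 0,"rx": 0,"ry": 0,"rz": 0},
  {"dx": -90,"dy": -47,"dz": 0,"rx": 0,"ry": 0,"rz": 0},
])

```text
clock: 6.35
tcp_pos: [0.5723, 0.0084, 0.1644]
orientation: [3.125, -0.275, -0.009]
contact_force: [-1.4, -1.3, -1.1]
grip_width: -0.0002
gripper_force: 0.0
```

Run:
```python
from h import *
f=grab('wrist','w4'); P=pts(f)
Q=(P[...,:2]-[.6635,.003])@np.array([[.985,.170],[-.170,.985]])
for lo,hi in((.19,.2),(.177,.186),(.09,.11)):
    o=[]
    for u in range(20,560,60):
        c=np.where((P[:,u,2]>lo)&(P[:,u,2]<hi)&(abs(Q[:,u,0])<.012))[0]
        if len(c): k=c[Q[c,u,0].argmin()];o.append(((Q[k,u]*1e3).round(1).tolist()))
    print(lo,o)
f=grab('scene','s3');P=pts(f)
Q=(P[...,:2]-[.6635,.003])@np.array([[.985,.170],[-.170,.985]])
m=red(f)&(P[...,2]>.188)&(P[...,2]<.2)&(Q[...,0]<-.02)
print(cv2.boxPoints(cv2.minAreaRect((Q[m]*1000).astype(np.float32))).round(0).tolist())
```

```text
0.19 [[-1.3, 70.8], [-1.4, 53.0], [-1.2, 33.9], [-1.3, 14.6], [-1.4, -4.0], [-1.4, -22.4], [-1.3, -41.1], [-1.3, -59.7], [-1.4, -79.5]]
0.177 [[-3.6, 86.7], [-3.7, 64.4], [-3.5, 40.5], [-3.6, 18.7], [-3.4, -2.9], [-3.4, -24.8], [-3.3, -47.0], [-3.2, -69.7], [-3.2, -91.0]]
0.09 [[-3.1, 77.9], [-3.1, 40.7], [-3.0, 1.9], [-3.1, -36.8], [-3.2, -73.9], [-11.6, -156.4]]
[[-276.0, 172.0], [-21.0, 129.0], [-18.0, 145.0], [-273.0, 188.0]]
```

Tray is now home: its rim is at -3.4, level with the lower tray at -3.1. Next is the door, which measures a≈1.74. I'll work out the swing path and the wrist yaw range.

```bash
cat > path.py <<'E'
import numpy as np
def wp(a,s=235,off=19):
    x=-14-s*np.sin(a)-off*np.cos(a); y=137-s*np.cos(a)+off*np.sin(a)
    return np.array([663.5+.985*x+.17*y, 3-.17*x+.985*y])
E
python3 - <<'E'
from h import *; from path import wp
o=r.get_obs(); print(o['joints'].round(3),o['tcp_pos'].round(4))
print('pre',wp(1.74,off=49))
for a in [1.74,1.6,1.45,1.3,1.15,1,.85,.7,.55,.4,.3,.2,.12,.08,.05,.02,0]: print(a,wp(a).round(0))
E
```

```text
[ 0.103  0.42  -0.295  1.85   0.154  0.893 -2.009] [0.5775 0.0119 0.1657]
pre [467.89687471 264.85726588]
1.74 [458. 237.]
1.6 [447. 206.]
1.45 [439. 171.]
1.3 [437. 136.]
1.15 [441. 101.]
1 [449.  66.]
0.85 [463.  34.]
0.7 [481.   4.]
0.55 [504. -24.]
0.4 [530. -47.]
0.3 [550. -60.]
0.2 [570. -72.]
0.12 [587. -79.]
0.08 [596. -83.]
0.05 [603. -85.]
0.02 [610. -87.]
0 [614. -88.]
```

Emit:
send_rows([
  {"dx": -10,"dy": 0,"dz": 25,"rx": 0,"ry": 0,"rz": 6},
  {"dx": -20,"dy": 10,"dz": 50,"rx": 0,"ry": 0,"rz": 12},
  {"dx": -30,"dy": 25,"dz": 75,"rx": 0,"ry": 0,"rz": 18},
  {"dx": -40,"dy": 45,"dz": 85,"rx": 0,"ry": 0,"rz": 24},
  {"dx": -50,"dy": 70,"dz": 85,"rx": 0,"ry": 0,"rz": 30},
])

```text
clock: 6.87
tcp_pos: [0.5309, 0.0842, 0.254]
orientation: [3.092, 0.556, 0.011]
contact_force: [1.4, -0.4, -0.0]
grip_width: -0.0006
gripper_force: 0.0
```

Emit:
send_rows([
  {"dx": -12,"dy": 34,"dz": 0,"rx": 0,"ry": 0,"rz": 6},
  {"dx": -24,"dy": 68,"dz": 0,"rx": 0,"ry": 0,"rz": 12},
  {"dx": -36,"dy": 102,"dz": 0,"rx": 0,"ry": 0,"rz": 18},
  {"dx": -48,"dy": 136,"dz": 0,"rx": 0,"ry": 0,"rz": 24},
  {"dx": -58,"dy": 170,"dz": 0,"rx": 0,"ry": 0,"rz": 30},
])

```text
clock: 7.28
tcp_pos: [0.4702, 0.2561, 0.2511]
orientation: [-2.841, -1.341, -0.003]
contact_force: [-0.2, 0.6, 0.0]
grip_width: 0.0003
gripper_force: 0.0
```

Emit:
send_rows([
  {"dx": 0,"dy": 20,"dz": 0,"rx": 0,"ry": 0,"rz": 6},
  {"dx": 0,"dy": 25,"dz": 0,"rx": 0,"ry": 0,"rz": 12},
  {"dx": 0,"dy": 25,"dz": 0,"rx": 0,"ry": 0,"rz": 18},
  {"dx": 0,"dy": 25,"dz": 0,"rx": 0,"ry": 0,"rz": 20},
])

```text
clock: 7.62
tcp_pos: [0.4708, 0.2805, 0.2508]
orientation: [-2.562, -1.816, -0.003]
contact_force: [0.4, -0.3, -0.3]
grip_width: -0.0002
gripper_force: 0.0
```

Emit:
send_rows([
  {"dx": 0,"dy": 0,"dz": -30,"rx": 0,"ry": 0,"rz": 0},
  {"dx": 0,"dy": 0,"dz": -65,"rx": 0,"ry": 0,"rz": 0},
  {"dx": 0,"dy": 0,"dz": -95,"rx": 0,"ry": 0,"rz": 0},
  {"dx": -4,"dy": -13,"dz": -95,"rx": 0,"ry": 0,"rz": 0},
  {"dx": -8,"dy": -26,"dz": -95,"rx": 0,"ry": 0,"rz": 0},
])

```text
clock: 8.03
tcp_pos: [0.4617, 0.2526, 0.1545]
orientation: [-2.567, -1.808, 0.003]
contact_force: [-0.3, -0.7, -0.5]
grip_width: -0.0002
gripper_force: 0.0
```

Emit:
send_rows([
  {"dx": -3,"dy": -10,"dz": 0,"rx": 0,"ry": 0,"rz": 0},
  {"dx": -6,"dy": -20,"dz": 0,"rx": 0,"ry": 0,"rz": 2},
  {"dx": -10,"dy": -32,"dz": 0,"rx": 0,"ry": 0,"rz": 4},
  {"dx": -14,"dy": -44,"dz": 0,"rx": 0,"ry": 0,"rz": 7},
  {"dx": -17,"dy": -56,"dz": 0,"rx": 0,"ry": 0,"rz": 10},
])

```text
clock: 8.45
tcp_pos: [0.4465, 0.1958, 0.1577]
orientation: [2.4, 2.024, 0.006]
contact_force: [0.3, 0.3, 0.2]
grip_width: -0.0001
gripper_force: 0.0
```

Emit:
send_rows([
  {"dx": -3,"dy": -12,"dz": 0,"rx": 0,"ry": 0,"rz": 3},
  {"dx": -6,"dy": -24,"dz": 0,"rx": 0,"ry": 0,"rz": 6},
  {"dx": -8,"dy": -36,"dz": 0,"rx": 0,"ry": 0,"rz": 9},
  {"dx": -9,"dy": -48,"dz": 0,"rx": 0,"ry": 0,"rz": 12},
  {"dx": -9,"dy": -60,"dz": 0,"rx": 0,"ry": 0,"rz": 15},
])

```text
clock: 8.87
tcp_pos: [0.4376, 0.1356, 0.1576]
orientation: [2.114, 2.319, 0.005]
contact_force: [0.3, 0.4, 0.4]
grip_width: -0.0
gripper_force: 0.0
```

Emit:
send_rows([
  {"dx": 1,"dy": -12,"dz": 0,"rx": 0,"ry": 0,"rz": 3},
  {"dx": 2,"dy": -24,"dz": 0,"rx": 0,"ry": 0,"rz": 6},
  {"dx": 4,"dy": -36,"dz": 0,"rx": 0,"ry": 0,"rz": 9},
  {"dx": 6,"dy": -48,"dz": 0,"rx": 0,"ry": 0,"rz": 12},
  {"dx": 9,"dy": -60,"dz": 0,"rx": 0,"ry": 0,"rz": 15},
])

```text
clock: 9.28
tcp_pos: [0.4467, 0.0753, 0.1576]
orientation: [1.793, 2.575, 0.003]
contact_force: [0.6, 0.5, 0.1]
grip_width: 0.0002
gripper_force: 0.0
```

```bash
cat >> h.py <<'E'
def door(tag):
    f=grab('scene',tag);P=pts(f)
    Q=(P[...,:2]-[.6635,.003])@np.array([[.985,.170],[-.170,.985]])*1000
    m=red(f)&(P[...,2]>.188)&(P[...,2]<.2)&(Q[...,0]<-3)&(Q[...,0]>-320)&(abs(Q[...,1])<260)
    vx,vy,_,_=cv2.fitLine(Q[m].astype(np.float32),cv2.DIST_HUBER,0,.01,.01).ravel()
    if vx>0: vx,vy=-vx,-vy
    print('a',np.arctan2(-vx,-vy),m.sum(),Q[m].min(0).round(0),Q[m].max(0).round(0))
    return f
E
python3 - <<'E'
from h import *
door('d1'); o=r.get_obs(); print(o['joints'].round(2))
E
```

```text
a 1.0252203 609 [-240.   -6.] [-14. 137.]
[ 0.39  0.32 -0.8   2.11  0.32  0.82 -0.25]
```

Emit:
send_rows([
  {"dx": 4,"dy": -14,"dz": 0,"rx": 0,"ry": 0,"rz": 4},
  {"dx": 9,"dy": -28,"dz": 0,"rx": 0,"ry": 0,"rz": 8},
  {"dx": 16,"dy": -42,"dz": 0,"rx": 0,"ry": 0,"rz": 11},
  {"dx": 24,"dy": -56,"dz": 0,"rx": 0,"ry": 0,"rz": 15},
  {"dx": 33,"dy": -70,"dz": 0,"rx": 0,"ry": 0,"rz": 19},
])

```text
clock: 9.75
tcp_pos: [0.4794, 0.0056, 0.1572]
orientation: [1.344, 2.836, 0.0]
contact_force: [-0.3, 1.1, -0.4]
grip_width: 0.0
gripper_force: 0.0
```

Emit:
send_rows([
  {"dx": 8,"dy": -11,"dz": 0,"rx": 0,"ry": 0,"rz": 3},
  {"dx": 16,"dy": -21,"dz": 0,"rx": 0,"ry": 0,"rz": 6},
  {"dx": 25,"dy": -31,"dz": 0,"rx": 0,"ry": 0,"rz": 9},
  {"dx": 37,"dy": -41,"dz": 0,"rx": 0,"ry": 0,"rz": 13},
  {"dx": 50,"dy": -51,"dz": 0,"rx": 0,"ry": 0,"rz": 17},
])

```text
clock: 10.17
tcp_pos: [0.5294, -0.0456, 0.1572]
orientation: [0.911, 3.004, -0.001]
contact_force: [-0.9, 0.2, 0.2]
grip_width: 0.0
gripper_force: 0.0
```

Run:
```python
from h import *
door('d2'); o=r.get_obs(); print(o['joints'].round(2),o['tcp_pos'])
```

```text
a 0.38887805 679 [-120. -110.] [ -7. 131.]
[ 0.65  0.48 -0.86  1.93  0.46  0.93  0.55] [ 0.53214723 -0.04813841  0.15723698]
```

Emit:
send_rows([
  {"dx": 12,"dy": -8,"dz": 0,"rx": 0,"ry": 0,"rz": 4},
  {"dx": 24,"dy": -15,"dz": 0,"rx": 0,"ry": 0,"rz": 8},
  {"dx": 35,"dy": -21,"dz": 0,"rx": 0,"ry": 0,"rz": 11},
  {"dx": 46,"dy": -27,"dz": 0,"rx": 0,"ry": 0,"rz": 14},
  {"dx": 56,"dy": -32,"dz": 0,"rx": 0,"ry": 0,"rz": 17},
])

```text
clock: 10.63
tcp_pos: [0.5854, -0.0772, 0.157]
orientation: [0.46, 3.105, -0.001]
contact_force: [-0.9, 0.2, 1.1]
grip_width: 0.0001
gripper_force: 0.0
```

Emit:
send_rows([
  {"dx": 6,"dy": -2,"dz": 0,"rx": 0,"ry": 0,"rz": 2},
  {"dx": 11,"dy": -4,"dz": 0,"rx": 0,"ry": 0,"rz": 4},
  {"dx": 16,"dy": -5,"dz": 0,"rx": 0,"ry": 0,"rz": 5},
  {"dx": 20,"dy": -6,"dz": 0,"rx": 0,"ry": 0,"rz": 6},
  {"dx": 23,"dy": -7,"dz": 0,"rx": 0,"ry": 0,"rz": 6},
])

```text
clock: 11.05
tcp_pos: [0.6032, -0.0825, 0.155]
orientation: [-0.296, -3.119, 0.002]
contact_force: [-10.0, 2.4, -0.4]
grip_width: 0.0001
gripper_force: 0.0
```

Emit:
send_rows([
  {"dx": 2,"dy": -0.4,"dz": 0,"rx": 0,"ry": 0,"rz": 0},
  {"dx": 4,"dy": -0.7,"dz": 0,"rx": 0,"ry": 0,"rz": 0},
  {"dx": 5,"dy": -0.9,"dz": 0,"rx": 0,"ry": 0,"rz": 0},
])

```text
clock: 11.3
tcp_pos: [0.612, -0.0845, 0.156]
orientation: [-0.298, -3.127, 0.001]
contact_force: [-7.0, 0.9, 0.6]
grip_width: 0.0
gripper_force: 0.0
```

Emit:
send_rows([
  {"dx": 2,"dy": -0.4,"dz": 0,"rx": 0,"ry": 0,"rz": 0},
  {"dx": 4,"dy": -0.7,"dz": 0,"rx": 0,"ry": 0,"rz": 0},
  {"dx": 4,"dy": -0.7,"dz": 0,"rx": 0,"ry": 0,"rz": 0},
])

```text
clock: 11.55
tcp_pos: [0.6119, -0.0839, 0.1546]
orientation: [-0.293, -3.118, 0.002]
contact_force: [-16.0, 1.8, 1.8]
grip_width: -0.0003
gripper_force: 0.0
```

Run:
```python
from h import *
door('d3')
```

```text
a 0.0032710591 700 [ -24. -129.] [ -3. 131.]
```

The door has stalled against its stop at a≈0.003. I'll back off and check.

Emit:
send_rows([
  {"dx": -10,"dy": 2,"dz": 0,"rx": 0,"ry": 0,"rz": 0},
  {"dx": -30,"dy": 5,"dz": 0,"rx": 0,"ry": 0,"rz": 0},
  {"dx": -60,"dy": 15,"dz": 10,"rx": 0,"ry": 0,"rz": 0},
  {"dx": -90,"dy": 25,"dz": 35,"rx": 0,"ry": 0,"rz": 0},
  {"dx": -110,"dy": 35,"dz": 60,"rx": 0,"ry": 0,"rz": 0},
])

```text
clock: 12.02
tcp_pos: [0.5042, -0.0498, 0.2155]
orientation: [-0.297, -3.126, 0.001]
contact_force: [-0.5, -0.3, 0.6]
grip_width: -0.0
gripper_force: 0.0
```

Emit:
send_rows([
  {"dx": 0,"dy": 0,"dz": 20,"rx": 0,"ry": 0,"rz": 0},
  {"dx": 0,"dy": 0,"dz": 20,"rx": 0,"ry": 0,"rz": 0},
  {"dx": 0,"dy": 0,"dz": 20,"rx": 0,"ry": 0,"rz": 0},
])

```text
clock: 12.27
tcp_pos: [0.508, -0.0504, 0.2373]
orientation: [0.297, 3.122, -0.002]
contact_force: [-0.0, 0.1, -0.5]
grip_width: -0.0002
gripper_force: 0.0
```

Run:
```python
from h import *
f=door('d4'); a=pickle.load(open('pics/scene.pkl','rb'))
P,P0=pts(f),pts(a)
for n,(u,v) in dict(bottle=(377,268),crock=(200,312),funnel=(188,272),cap=(385,251)).items(): print(n,(P[v,u]*1e3).round(1),(P0[v,u]*1e3).round(1))
```

```text
a 0.0030893842 684 [ -20. -129.] [ -3. 130.]
bottle [743.4 219.5 120.7] [743.2 219.7 120.1]
crock [ 651.5 -212.7  124.1] [ 652.7 -212.8  127.3]
funnel [ 515.3 -197.3   66.8] [ 514.4 -197.2   64.9]
cap [731.7 238.7 175.3] [730.5 240.2 172. ]
```

View pics/d4.png

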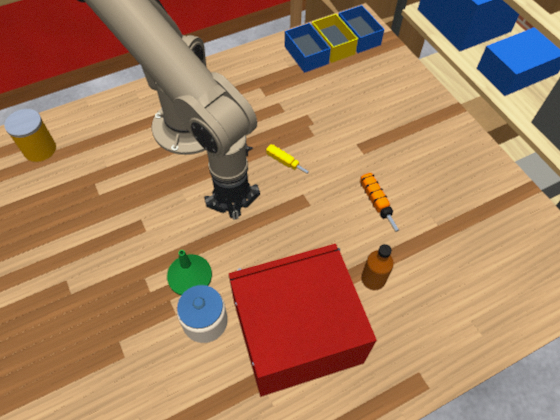

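The door sits shut and flush along (288,258). The bottle, crock and funnel are unmoved, and the robot is clear of everything, so I'm handing in.

```bash
python3 -c "
from bench import r
print(r.hand_in())"
```

```text
the job is handed in; nothing more can be done
None
```

The upper tray is home against its stops, the red door is shut flush on its catch, the bottle, crock and funnel did not move, and the job is handed in at about 12 s; I saw the torque driver in the tray before closing, but never viewed the hex keys or end caps.

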